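# Load the weld pallet and close its strap

## Task

Load the aluminium housing with the square neck lengthwise into the lane of the weld pallet, press it squarely up against the two stop pads (a brass spring pin between them pushes back) and hold it steady there until the slow sprung plunger in the lane floor has risen fully behind it and caught it. Then swing the pallet's hinged strap over and down until it rests on the neck, and let go. Leave the other workpieces and tools where they are.

Things in the scene. Friction and masses are not known exactly. Their poses are not given: they have to be found in the camera images.
- housing: plain aluminium housing, 0.24 to 0.34 kg: flange 70 (x) x 50 (y) x 24 mm with a 26 x 26 mm square neck, 30 mm tall, standing centred on it (54 mm in all); grip it by the neck. It stands upright on a 4 mm rubber mat. Origin: centre of the underside; z up, x along the flange's 70 mm. Both ends are alike.
- pallet: steel weld pallet fixed to the table, plate 200 x 120 x 12 mm. Origin: at table height under the home housing's centre; x runs along the lane to the stop pads (away from the robot). Lane floor z = 12 mm; rails 58 mm apart, x -60 to +35 mm, tops z = 24 mm; oiled, slides easily. Home: housing lengthwise in the lane, x = 0, y = 0, underside z = 12 mm, slid +x to the pads.
- stop (a point): point midway between the two dark stop pads, on their faces (pallet x = +35 mm, z = 22 mm). The pads stand at pallet y = +-19 mm, each 20 mm wide, tops at z = 32 mm.
- plunger (a joint): sprung plunger: pin 12 mm across standing 7 mm out of the lane floor at pallet x = -42.5 mm, y = 0. 0 = fully up, 0.007 = flush. A weak spring (under 1 N) lifts it, slowly (about 1 s). The housing set on it presses it flush by its weight in about 1 s. When the housing is home its rear end is 1.5 mm clear of the plunger, which rises behind it and keeps it from coming back.
- bumper (a joint): brass spring pin 10 mm across between the stop pads (pallet y = 0, z = 26 mm). 0 = standing 8 mm out of the pads' faces, 0.008 = flush with them. Pushes the housing back (-x) with 5 N at 0 and 6 N flush; a housing let go before the plunger is up slides back.
- strap (a joint): hinged strap, 20 mm wide, 10 mm thick, with a round cross bar on its end (a T): bar 10 mm across, 110 mm long along pallet y, 110 mm from the hinge axis. 0 = level, pointing to pallet -x, resting on the home housing's neck (top z = 66 mm); grows as it swings up and back (1.57 upright, more leans away). Stiff (0.16 N m): stays where left, must be brought all the way down.
- strap_axis (a point): middle of the strap's hinge axis, which runs along pallet y at pallet x = +75 mm, z = 71 mm, between two cheeks up to 80 mm tall (y within +-28 mm)
- strap_bar_left (a point): point on the bar's axis 36 mm to the +y side of the strap's middle: a free length of bar to pinch or push
- strap_bar_right (a point): the same on the -y side, 36 mm from the middle
- disc: bare round steel disc, 54 mm across, 10 mm thick, lying on the mat; leave alone (origin: centre of its underside)
- blank: plain steel slab 40 x 30 x 12 mm without a neck, lying on the mat; leave alone (origin: centre of its underside)
- jar: grey screw-top jar, 60 mm across, 85 mm tall; leave alone (origin: centre of its underside)
- wrench: steel wrench 150 mm long, lying; leave alone (origin: middle of its length, underside)
- driver: black-handled screwdriver 170 mm long, lying; leave alone (origin: middle of its length, underside)
- collar: steel collar ring 48 mm outside, 22 mm tall; leave alone (origin: centre of its underside)
There are look-alikes about, which are no part of the job. What is shaped like the pallet but red is not meant. Of the things that look like the housing, the larger one is meant.

How it is judged:
By the outcome, as a careful person would: the job done as asked, in the order asked, and still so for the second after the job is handed in, with the robot touching nothing.
It also fails if it takes over 69 s, if anything falls off the work surface, if the arm or the gripper's body presses on something with over 40 N, if the wrist force passes 120 N, or if a joint passes its speed limit or range.

## Robot

A 6-joint arm with a two-finger parallel gripper is mounted at the origin on the work surface. World frame = base frame: x ahead of the robot, y to its left, z up, the work surface at z = 0. Lengths are in mm, angles in rad, forces in N, time in s.
With the tool pointing down it reaches from about 350 to 1000 mm from the base axis. Payload 7.1 kg.
Tool frame: the origin (TCP) lies midway between the tips of the shut fingers; the grasp point (between the pads) lies bot.hold_point_z behind it (bot.hold_point_z is the distance from the TCP to the grasp point, in mm); z points along the fingers, y is the line along which they close (so a half turn about z gives the same grasp; the last joint's range is limited). The gripper opens to 85 mm and grips with 20 to 120 N. Pads are 22 mm wide; open, the fingers measure 114 mm over their backs; the gripper's body (76 mm by 85 mm) begins 54 mm behind the grasp point. The pads swing forward as they close: fully open they stand 13 mm farther back than shut.
Start: joints at [-1.142, 0.423, 1.63, -0, 1.089, -0.019], TCP at [270.629, -563.351, 231.319] pointing down, gripper open.
Joint ranges: [-3, 3], [-0.9, 2.11], [0.09, 2.58], [-1.31, 4.45], [0.11, 2.69], [-2.54, 2.54]. Speed limits (rad/s): [2.39, 2.39, 3.01, 3.14, 3.14, 3.14].

## Interface

Orientations are given as a unit quaternion [x, y, z, w].
In Python, from station import bot gives the robot as it stands.
- The arm moves only by the tool servo_tool, never from a script. Its argument "deltas" is a list of rows, each an object of numbers: "tx", "ty", "tz": the shift along the tool's x, y, z in cm; "rx", "ry", "rz": the turn, a rotation vector about the tool's x, y, z in degrees; "gripper": the finger opening in cm, from 0 to 8.54. In form: [{"tx": .., "ty": .., "tz": .., "rx": .., "ry": .., "rz": .., "gripper": ..}, ...]. A call has 1 to 20 rows; each row is the pose to reach, as a shift and turn from the pose commanded when the call began, along the tool's axes at that moment; what a row does not reach only later rows make up. A row lasts 1/10 s, in which the tool goes at most 50 mm and 8.59 degrees, less where a joint would pass 70% of its speed; a pose out of reach is approached as far as the arm can. A call with a gripper value outside its range is refused whole. The fingers move at their own pace and stop on an object; "force" is the grip in N (left out, the last holds). Time passes only in rows, so rows that repeat a pose let the fingers close. It gives the time, the measured TCP pose, the force, the opening and the grip force at its end, in the units of the state.
- bot.get_obs(): the state, without advancing time (a new reading comes with each control period).
- bot.get_image(name): name is "scene" or "top" or "wrist"; returns a dict with "frame" (400x640x3 uint8, red, green, blue), "intrinsics" (3x3 intrinsics, pixels), "eye" and "attitude" of the camera in the world; the wrist camera has in their place "tool_from_camera" (4x4, takes a point from camera to tool coordinates, whose origin is the TCP and whose axes are the flange's). Camera axes: x right, y down, z forward; pixel columns grow to the right and rows downward; lengths in mm; the calibration is good to about 2 mm. A picture is of the moment at which its call begins: read the wrist's pose just before it. There is no depth.
- bot.close_job(): hands the job in; it is judged then, once.
Trained networks look in the newest picture that a camera, given by its name, has taken for a name from the list of things; names that differ only in an ending like _2 or _b are one class to them, and where a whole thing is asked for, a point or a joint stands for the part that bears it (a point fixed in the world has none). Each returns a list of dicts, best first, with "score" (0 to 1); they miss things now and then, are a little off and sometimes report something else, mostly with a low value. They report only what shows in the picture. A call takes as long as a camera call. They do not tell look-alikes from the thing itself.
- bot.look_for(target, camera): "xy" ([column, row] in pixels, amid what is visible of it).
The state is a dict: "clock": time; "joint_pos": joint angles; "joint_velocities": joint speeds; "joint_efforts": joint torques, N m; "position": TCP position; "orientation": TCP orientation; "wrist_force": force on the tool from outside, world axes, zero at the start; "ft_torque": the same for the moment, N m; "finger_gap": opening from 0.0 (shut) to 1.0 (fully open); "grip_force": force on a finger pad.
Only numpy, scipy, OpenCV 4.12 (cv2) and the standard library are available. Lean on these libraries where they do the work, as an engineer would, in place of code of your own. Each camera call takes 0.05 s, during which the arm holds its last target. There are 200 camera calls.

## Working session

There is one attempt and no reset: what is moved stays moved. The work goes in short steps, Python scripts to look and compute and a tool call to move; the robot and the scene stay as the last step left them, time stands still between calls to the robot, and variables do not carry over. Pictures are saved under pics/ and viewed, at most 10 in all, crops included, and the job is handed in when it is done.

Besides the shell and the picture viewer there is one more tool, called after "Call:" by a JSON object that holds its "fn" and its "kwargs", one argument or row to a line. servo_tool: Moves the arm, as the interface text tells. Its arguments: {"type":"object","properties":{"deltas":{"type":"array"},"force":{"type":"number"}},"required":["deltas"]}

```bash
ls; mkdir -p pics
cat > h.py <<'E'
from station import bot
import numpy as np, cv2
from scipy.spatial.transform import Rotation as R
def grab(n,save=None):
    o=bot.get_obs(); im=bot.get_image(n)
    if save: cv2.imwrite('pics/'+save,cv2.cvtColor(im['frame'],cv2.COLOR_RGB2BGR))
    K=np.array(im['intrinsics'])
    if n=='wrist':
        T=np.array(im['tool_from_camera']); Rt=R.from_quat(o['orientation']).as_matrix()
        Rc=Rt@T[:3,:3]; eye=Rt@T[:3,3]+np.array(o['position'])
    else:
        A=np.array(im['attitude']); Rc=A if A.shape==(3,3) else R.from_quat(A).as_matrix(); eye=np.array(im['eye'])
    return im['frame'],K,Rc,eye
def at(px,c,z):
    f,K,Rc,eye=c; d=Rc@np.linalg.solve(K,[px[0],px[1],1]); return eye+d*(z-eye[2])/d[2]
def proj(p,c):
    f,K,Rc,eye=c; q=K@(Rc.T@(np.array(p)-eye)); return q[:2]/q[2]
E
python3 - <<'E'
from h import *
o=bot.get_obs(); print({k:np.round(v,3).tolist() for k,v in o.items()}, bot.hold_point_z)
for n in ['top','scene']:
    c=grab(n,n+'0.png'); print(n,c[3],c[2].round(2).tolist(),c[1].round(0).tolist())
    for t in ['housing','pallet','stop','plunger','bumper','strap','strap_axis','strap_bar_left','strap_bar_right']:
        try: print(t,[(np.round(d['xy']).tolist(),round(d['score'],2)) for d in bot.look_for(t,n)])
        except Exception as e: print(t,e)
E
```

```text
pics
{'clock': 0.0, 'joint_pos': [-1.142, 0.424, 1.631, 0.0, 1.089, -0.019], 'joint_velocities': [-0.0, 0.0, 0.001, -0.001, -0.001, 0.0], 'joint_efforts': [-0.004, -55.739, -28.175, -0.0, 0.007, -0.0], 'position': [270.415, -562.855, 230.548], 'orientation': [0.975, 0.222, -0.0, -0.001], 'wrist_force': [0.319, -0.508, -0.283], 'ft_torque': [0.016, 0.024, 0.013], 'grip_force': 0.0, 'finger_gap': 0.996} 18.700000000000003
top [322.50534553 -27.80278531 978.25310121] [[0.02, -0.99, 0.16], [-1.0, -0.02, 0.01], [-0.01, -0.16, -0.99]] [[363.0, 0.0, 319.0], [0.0, 363.0, 204.0], [0.0, 0.0, 1.0]]
housing [([385.0, 182.0], 0.9), ([437.0, 180.0], 0.59)]
pallet [([427.0, 304.0], 0.96), ([261.0, 189.0], 0.85), ([427.0, 139.0], 0.71)]
stop [([428.0, 304.0], 0.85), ([260.0, 190.0], 0.74)]
plunger [([261.0, 189.0], 0.17)]
bumper [([253.0, 141.0], 0.67)]
strap [([433.0, 316.0], 0.84), ([254.0, 138.0], 0.76)]
strap_axis [([263.0, 188.0], 0.83), ([424.0, 307.0], 0.68)]
strap_bar_left [([255.0, 142.0], 0.95), ([434.0, 314.0], 0.58)]
strap_bar_right [([430.0, 317.0], 0.87), ([256.0, 144.0], 0.69)]
scene [1065.72584981 -397.29694027 1105.94001955] [[0.55, 0.68, -0.49], [0.83, -0.45, 0.32], [-0.01, -0.58, -0.81]] [[404.0, 0.0, 332.0], [0.0, 404.0, 194.0], [0.0, 0.0, 1.0]]
housing [([294.0, 260.0], 0.79), ([255.0, 288.0], 0.57)]
pallet [([375.0, 201.0], 0.98), ([215.0, 202.0], 0.84), ([290.0, 223.0], 0.66)]
stop [([376.0, 200.0], 0.79), ([217.0, 201.0], 0.59)]
plunger []
bumper []
strap [([399.0, 190.0], 0.73), ([212.0, 187.0], 0.71), ([221.0, 257.0], 0.56), ([424.0, 151.0], 0.53)]
strap_axis [([217.0, 202.0], 0.57)]
strap_bar_left [([401.0, 196.0], 0.66), ([214.0, 186.0], 0.56), ([278.0, 316.0], 0.53)]
strap_bar_right [([214.0, 186.0], 0.65), ([394.0, 192.0], 0.48)]
```

View pics/top0.png

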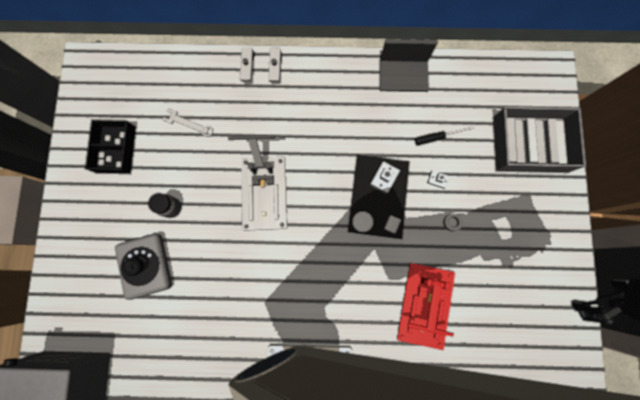

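View pics/scene0.png

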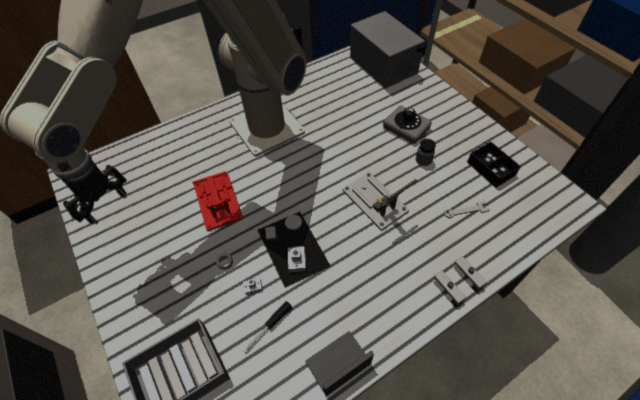

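The top view shows the mat at (380,195) with the large housing at (386,177). The steel pallet is at (264,190) with its strap leaning away at (255,140). The small look-alike housing is at (438,180) and the red pallet at (427,305).

Run:
```python
from h import *
c=grab('top')
print('h',at((386,177),c,50))
for p in [(242,155),(287,155),(242,229),(287,229),(264,213),(263,184),(256,139)]: print(p,at(p,c,12).round(0))
f=c[0]; 
a=cv2.resize(f[120:250,230:300],None,fx=4,fy=4,interpolation=cv2.INTER_CUBIC); b=cv2.resize(f[145:210,350:470],None,fx=4,fy=4,interpolation=cv2.INTER_CUBIC)
out=np.zeros((520,780,3),np.uint8); out[:520,:280]=a; out[:260,290:770]=b
cv2.imwrite('pics/crop0.png',out[...,::-1])
```

```text
h [ 546.85859297 -192.1849737    50.        ]
(242, 155) [610. 198.  12.]
(287, 155) [613.  74.  12.]
(242, 229) [406. 187.  12.]
(287, 229) [408.  66.  12.]
(264, 213) [450. 130.  12.]
(263, 184) [530. 136.  12.]
(256, 139) [657. 162.  12.]
```

View pics/crop0.png

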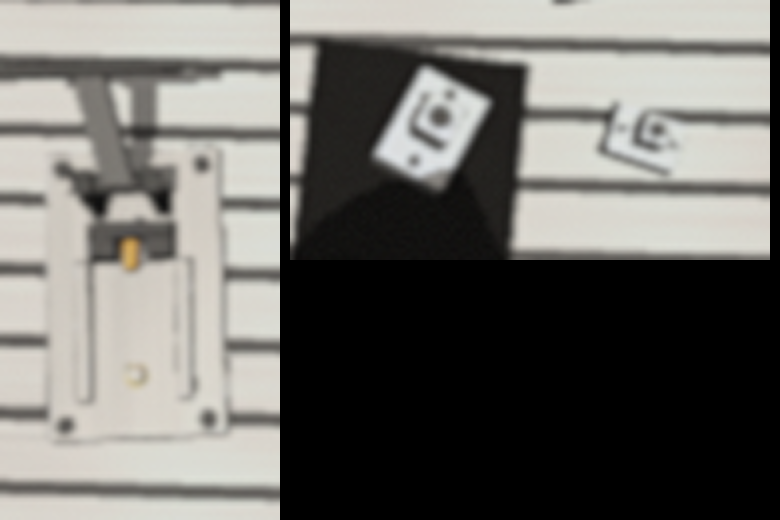

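The crop shows the housing's flange corners near top pixels (384,161), (400,170), (387,192) and (371,184). The plunger is at (264,213), the bumper at (262,183), and the strap leans back with its bar near row 137.

Run:
```python
from h import *
c=grab('top')
P=[at(p,c,28)[:2] for p in [(383.75,161.25),(400.5,170),(387.5,192.5),(370.75,184.25)]]
print(np.round(P),np.mean(P,0)); d=(P[0]+P[1]-P[2]-P[3])/2; print('len',np.linalg.norm(d),'yaw',np.degrees(np.arctan2(d[1],d[0])))
B=[at((230+u/4,120+v/4),c,12)[:2] for u,v in [(62,168),(202,164),(65,425),(208,418)]]
print(np.round(B)); d=(B[0]+B[1]-B[2]-B[3])/2; print(np.mean(B,0),np.degrees(np.arctan2(d[1],d[0])))
im=bot.get_image('wrist'); print(np.array(im['tool_from_camera']).round(3),im['intrinsics'])
```

```text
[[ 596. -190.]
 [ 572. -235.]
 [ 510. -200.]
 [ 531. -155.]] [ 552.3375285  -195.11782633]
len 72.49642407811861 yaw -29.148929708844364
[[591. 187.]
 [595.  91.]
 [413. 176.]
 [420.  80.]]
[504.89284973 133.47479732] 3.6351904507126185
[[ 0.00000e+00 -9.55000e-01 -2.98000e-01  7.58610e+01]
 [ 1.00000e+00  0.00000e+00 -0.00000e+00  1.49000e-01]
 [ 1.00000e-03 -2.98000e-01  9.55000e-01 -1.41877e+02]
 [ 0.00000e+00  0.00000e+00  0.00000e+00  1.00000e+00]] [[278.31456905   0.         321.73190973]
 [  0.         278.31456905 194.34227621]
 [  0.           0.           1.        ]]
```

Call:
{"fn": "servo_tool", "kwargs": {
  "deltas": [
    {"tx": 41.3,"ty": -21,"tz": 3,"rz": 54.7},
    {"tx": 41.3,"ty": -21,"tz": 3,"rz": 54.7},
    {"tx": 41.3,"ty": -21,"tz": 3,"rz": 54.7},
    {"tx": 41.3,"ty": -21,"tz": 3,"rz": 54.7},
    {"tx": 41.3,"ty": -21,"tz": 3,"rz": 54.7},
    {"tx": 41.3,"ty": -21,"tz": 3,"rz": 54.7},
    {"tx": 41.3,"ty": -21,"tz": 3,"rz": 54.7},
    {"tx": 41.3,"ty": -21,"tz": 3,"rz": 54.7},
    {"tx": 41.3,"ty": -21,"tz": 3,"rz": 54.7},
    {"tx": 41.3,"ty": -21,"tz": 3,"rz": 54.7},
    {"tx": 41.3,"ty": -21,"tz": 3,"rz": 54.7},
    {"tx": 41.3,"ty": -21,"tz": 3,"rz": 54.7},
    {"tx": 41.3,"ty": -21,"tz": 3,"rz": 54.7},
    {"tx": 41.3,"ty": -21,"tz": 3,"rz": 54.7}
  ]
}}

```text
$.deltas[0]: bad value
```

```bash
cat >> h.py <<'E'
def overlay(c,segs,name,box,s=4):
    f=cv2.resize(c[0],None,fx=s,fy=s,interpolation=cv2.INTER_CUBIC)[...,::-1].copy()
    for a,b in segs:
        p=[tuple(int(v) for v in (proj(q,c)+.5)*s) for q in (a,b)]; cv2.line(f,p[0],p[1],(0,0,255),1)
    x0,y0,x1,y1=[int(v*s) for v in box]; cv2.imwrite('pics/'+name,f[y0:y1,x0:x1])
def st():
    o=bot.get_obs(); m=R.from_quat(o['orientation']).as_matrix()
    print('t',round(o['clock'],2),'p',np.round(o['position'],1),'phi',np.degrees(np.arctan2(m[1,0],m[0,0])).round(2),'tz',m[:,2].round(4),'F',np.round(o['wrist_force'],1),'gap',round(o['finger_gap'],3),'grip',round(o['grip_force'],1)); return np.array(o['position']),m
E
python3 - <<'E'
from h import *
st(); c=grab('wrist','w1.png'); print(bot.look_for('housing','wrist')); print(proj([552,-195,28],c))
E
```

```text
t 1.15 p [ 270.6 -563.3  231.3] phi 25.66 tz [-0.  0. -1.] F [-0.5 -0.2 -0.5] gap 0.999 grip 0.0
[]
[  66.78360624 -321.29099851]
```

View pics/w1.png

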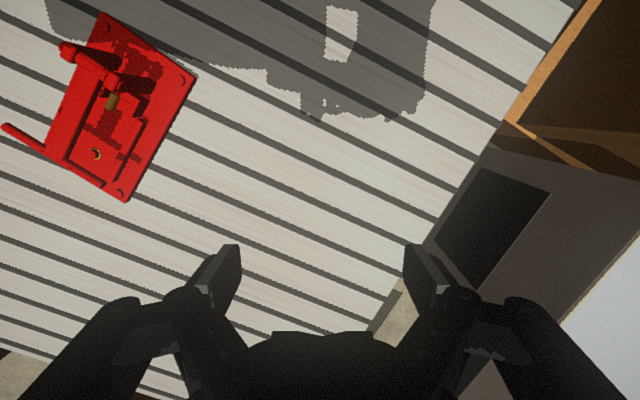

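The move was refused because the rows need all the keys. The picture only shows the red look-alike pallet, at (115,105).

Call:
{"fn": "servo_tool", "kwargs": {
  "deltas": [
    {"tx": 37.9,"ty": -25.8,"tz": 3,"rx": 0,"ry": 0,"rz": 54.7,"gripper": 8.5},
    {"tx": 37.9,"ty": -25.8,"tz": 3,"rx": 0,"ry": 0,"rz": 54.7,"gripper": 8.5},
    {"tx": 37.9,"ty": -25.8,"tz": 3,"rx": 0,"ry": 0,"rz": 54.7,"gripper": 8.5},
    {"tx": 37.9,"ty": -25.8,"tz": 3,"rx": 0,"ry": 0,"rz": 54.7,"gripper": 8.5},
    {"tx": 37.9,"ty": -25.8,"tz": 3,"rx": 0,"ry": 0,"rz": 54.7,"gripper": 8.5},
    {"tx": 37.9,"ty": -25.8,"tz": 3,"rx": 0,"ry": 0,"rz": 54.7,"gripper": 8.5},
    {"tx": 37.9,"ty": -25.8,"tz": 3,"rx": 0,"ry": 0,"rz": 54.7,"gripper": 8.5},
    {"tx": 37.9,"ty": -25.8,"tz": 3,"rx": 0,"ry": 0,"rz": 54.7,"gripper": 8.5},
    {"tx": 37.9,"ty": -25.8,"tz": 3,"rx": 0,"ry": 0,"rz": 54.7,"gripper": 8.5},
    {"tx": 37.9,"ty": -25.8,"tz": 3,"rx": 0,"ry": 0,"rz": 54.7,"gripper": 8.5},
    {"tx": 37.9,"ty": -25.8,"tz": 3,"rx": 0,"ry": 0,"rz": 54.7,"gripper": 8.5},
    {"tx": 37.9,"ty": -25.8,"tz": 3,"rx": 0,"ry": 0,"rz": 54.7,"gripper": 8.5},
    {"tx": 37.9,"ty": -25.8,"tz": 3,"rx": 0,"ry": 0,"rz": 54.7,"gripper": 8.5},
    {"tx": 37.9,"ty": -25.8,"tz": 3,"rx": 0,"ry": 0,"rz": 54.7,"gripper": 8.5}
  ]
}}

```text
clock: 2.65
position: [500.1, -167.8, 201.4]
orientation: [0.968, -0.252, 0.0, 0.0]
wrist_force: [0.8, -0.2, -0.5]
finger_gap: 0.998
grip_force: 0.0
```

Run:
```python
from h import *
st(); c=grab('wrist'); print(bot.look_for('housing','wrist')); 
q=proj([552,-195,28],c); print(q)
def box(cx,cy,yaw,hx,hy,z):
    C,S=np.cos(np.radians(yaw)),np.sin(np.radians(yaw)); P=[np.array([cx+C*a-S*b,cy+S*a+C*b,z]) for a,b in [(hx,hy),(-hx,hy),(-hx,-hy),(hx,-hy)]]
    return [(P[i],P[(i+1)%4]) for i in range(4)]
overlay(c,box(552,-195,-29,35,25,28)+box(552,-195,-29,13,13,58),'w2.png',(q[0]-75,q[1]-65,q[0]+75,q[1]+55),5)
```

```text
t 2.65 p [ 500.1 -167.8  201.4] phi -29.14 tz [ 0.e+00 -2.e-04 -1.e+00] F [ 0.8 -0.2 -0.5] gap 0.998 grip 0.0
[{'xy': [321.0, 126.1], 'score': 0.65}, {'xy': [435.8, 56.9], 'score': 0.56}]
[320.23521537 124.05961674]
```

View pics/w2.png

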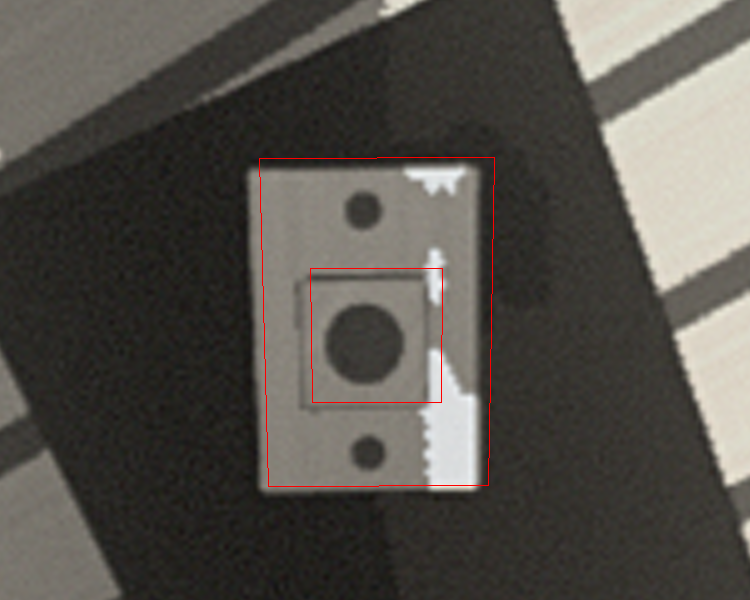

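The picture shows the housing about 2.3 mm left of and 1.8 mm below my overlay (neck hole at crop (364,344)), with almost no yaw error. I'll correct for that and descend.

Call:
{"fn": "servo_tool", "kwargs": {
  "deltas": [
    {"tx": 5.68,"ty": -0.38,"tz": 5,"rx": 0,"ry": 0,"rz": -0.5,"gripper": 8.5},
    {"tx": 5.68,"ty": -0.38,"tz": 9,"rx": 0,"ry": 0,"rz": -0.5,"gripper": 8.5},
    {"tx": 5.68,"ty": -0.38,"tz": 12,"rx": 0,"ry": 0,"rz": -0.5,"gripper": 8.5},
    {"tx": 5.68,"ty": -0.38,"tz": 14.5,"rx": 0,"ry": 0,"rz": -0.5,"gripper": 8.5},
    {"tx": 5.68,"ty": -0.38,"tz": 16.2,"rx": 0,"ry": 0,"rz": -0.5,"gripper": 6},
    {"tx": 5.68,"ty": -0.38,"tz": 17,"rx": 0,"ry": 0,"rz": -0.5,"gripper": 5},
    {"tx": 5.68,"ty": -0.38,"tz": 17,"rx": 0,"ry": 0,"rz": -0.5,"gripper": 4},
    {"tx": 5.68,"ty": -0.38,"tz": 17,"rx": 0,"ry": 0,"rz": -0.5,"gripper": 2},
    {"tx": 5.68,"ty": -0.38,"tz": 17,"rx": 0,"ry": 0,"rz": -0.5,"gripper": 1},
    {"tx": 5.68,"ty": -0.38,"tz": 17,"rx": 0,"ry": 0,"rz": -0.5,"gripper": 1},
    {"tx": 5.68,"ty": -0.38,"tz": 17,"rx": 0,"ry": 0,"rz": -0.5,"gripper": 1},
    {"tx": 5.68,"ty": -0.38,"tz": 17,"rx": 0,"ry": 0,"rz": -0.5,"gripper": 1},
    {"tx": 5.68,"ty": -0.38,"tz": 17,"rx": 0,"ry": 0,"rz": -0.5,"gripper": 1},
    {"tx": 5.68,"ty": -0.38,"tz": 17,"rx": 0,"ry": 0,"rz": -0.5,"gripper": 1}
  ],
  "force": 60
}}

```text
clock: 4.15
position: [552.6, -191.2, 32.3]
orientation: [0.969, -0.247, 0.001, 0.0]
wrist_force: [-2.5, -0.8, 6.5]
finger_gap: 0.295
grip_force: 60.4
```

```bash
python3 -c "
from h import *
st()"
```

```text
t 4.15 p [ 552.6 -191.2   32.3] phi -28.54 tz [ 1.4e-03 -6.0e-04 -1.0e+00] F [-2.5 -0.8  6.5] gap 0.295 grip 60.4
```

Call:
{"fn": "servo_tool", "kwargs": {
  "deltas": [
    {"tx": 0,"ty": 0,"tz": -3,"rx": 0,"ry": 0,"rz": 0,"gripper": 1},
    {"tx": 0,"ty": 0,"tz": -7,"rx": 0,"ry": 0,"rz": 0,"gripper": 1},
    {"tx": -3,"ty": -2.6,"tz": -10,"rx": 0,"ry": 0,"rz": -4,"gripper": 1},
    {"tx": -6,"ty": -5.2,"tz": -12,"rx": 0,"ry": 0,"rz": -8,"gripper": 1},
    {"tx": -9,"ty": -7.8,"tz": -14,"rx": 0,"ry": 0,"rz": -12,"gripper": 1},
    {"tx": -12,"ty": -10.4,"tz": -16,"rx": 0,"ry": 0,"rz": -16,"gripper": 1},
    {"tx": -15,"ty": -13,"tz": -16.8,"rx": 0,"ry": 0,"rz": -20,"gripper": 1},
    {"tx": -18,"ty": -15.6,"tz": -16.8,"rx": 0,"ry": 0,"rz": -24,"gripper": 1},
    {"tx": -21,"ty": -18,"tz": -16.8,"rx": 0,"ry": 0,"rz": -28,"gripper": 1},
    {"tx": -24,"ty": -20.4,"tz": -16.8,"rx": 0,"ry": 0,"rz": -31,"gripper": 1},
    {"tx": -26,"ty": -22.2,"tz": -16.8,"rx": 0,"ry": 0,"rz": -32.1,"gripper": 1},
    {"tx": -26,"ty": -22.2,"tz": -16.8,"rx": 0,"ry": 0,"rz": -32.1,"gripper": 1},
    {"tx": -26,"ty": -22.2,"tz": -16.8,"rx": 0,"ry": 0,"rz": -32.1,"gripper": 1}
  ]
}}

```text
clock: 5.45
position: [429.4, 128.7, 199.3]
orientation: [0.999, 0.032, -0.0, 0.0]
wrist_force: [-0.4, -0.9, -2.3]
finger_gap: 0.295
grip_force: 60.1
```

Run:
```python
from h import *
st(); c=grab('wrist')
for t in ['plunger','bumper','stop','strap_axis','strap_bar_left','strap_bar_right']: print(t,[(np.round(d['xy'],1).tolist(),round(d['score'],2)) for d in bot.look_for(t,'wrist')])
cv2.imwrite('pics/w3.png',cv2.resize(c[0],(800,500),interpolation=cv2.INTER_CUBIC)[...,::-1])
```

```text
t 5.45 p [429.4 128.7 199.3] phi 3.66 tz [-0.e+00 -2.e-04 -1.e+00] F [-0.4 -0.9 -2.3] gap 0.295 grip 60.1
plunger [([320.8, 159.7], 0.44)]
bumper [([625.0, 326.8], 0.55), ([320.0, 89.7], 0.47)]
stop [([600.3, 330.6], 0.76), ([321.2, 87.8], 0.58)]
strap_axis [([316.9, 89.6], 0.56)]
strap_bar_left [([317.5, 24.6], 0.82), ([629.5, 389.1], 0.67)]
strap_bar_right [([627.7, 389.8], 0.9), ([317.1, 25.0], 0.68)]
```

View pics/w3.png

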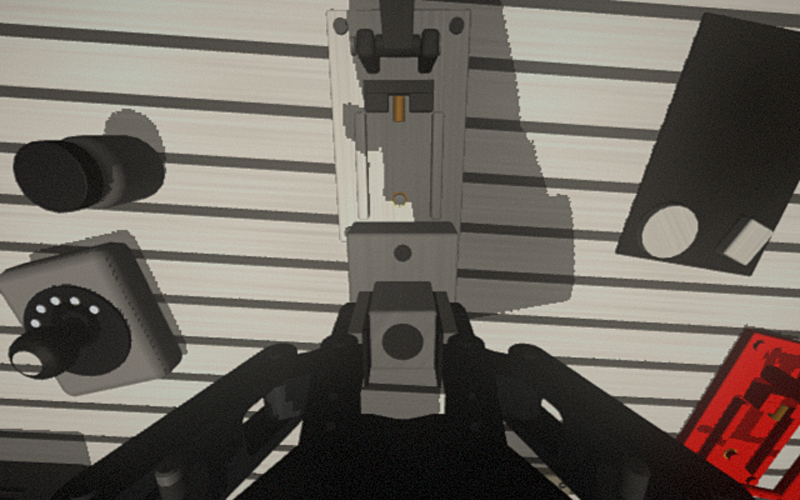

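The wrist view shows the held housing at the bottom centre, square to the pallet. The plunger is at (399,199) and the bumper tip at (399,121), both in the 800 px image. The pads are at rows 80–111 and the strap is at the top.

```bash
cat >> h.py <<'E'
def pal(o,yaw):
    M=R.from_euler('z',yaw,degrees=True).as_matrix(); return lambda x,y,z: M@np.array([x,y,z])+np.array([o[0],o[1],0])
def palsegs(P):
    s=[]
    for y in (29,-29): s.append((P(-60,y,24),P(35,y,24)))
    for a in (9,-29):
        s+= [(P(35,a,32),P(35,a+20,32)),(P(35,a,12),P(35,a+20,12)),(P(35,a,12),P(35,a,32)),(P(35,a+20,12),P(35,a+20,32))]
    t=np.linspace(0,2*np.pi,17); C=[P(-42.5+6*np.cos(k),6*np.sin(k),19) for k in t]; s+=list(zip(C[:-1],C[1:]))
    C=[P(27,5*np.cos(k),26+5*np.sin(k)) for k in t]; s+=list(zip(C[:-1],C[1:])); return s
E
python3 - <<'E'
from h import *
c=grab('wrist'); a=at((319.4,159),c,19); b=at((319.4,97),c,21); print(a,b)
d=b-a; print(np.linalg.norm(d[:2]),np.degrees(np.arctan2(d[1],d[0])))
for l,r in [((340/1.25,25/1.25),(456/1.25,25/1.25))]:
  L,Rr=at(l,c,12),at(r,c,12); print(L,Rr)
y=3.6; o=a[:2]+42.5*np.array([np.cos(np.radians(y)),np.sin(np.radians(y))]); print(o)
overlay(c,palsegs(pal(o,y)),'w4.png',(265,55,375,185),4.6)
E
```

```text
[448.35071855 131.4896335   19.        ] [516.46463063 135.46519989  21.        ]
68.22983326317774 3.3403608359185246
[589.01127773 189.00482877  12.        ] [594.8637556  93.0131805  12.       ]
[490.7668545  134.15823058]
```

View pics/w4.png

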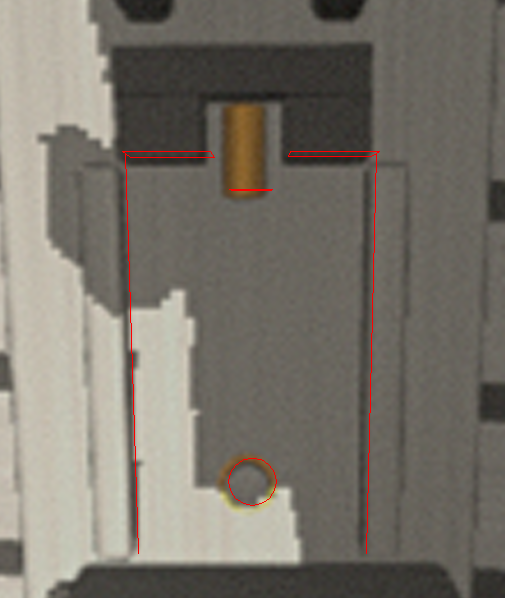

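The overlay shows the pallet about 1.5 mm left of and 1.2 mm nearer than my first estimate. Its yaw agrees.

Run:
```python
from h import *
p,m=st(); c=grab('wrist')
g=cv2.cvtColor(c[0],cv2.COLOR_RGB2GRAY)
h=at((402/1.25-.1,341/1.25-.1),c,225); print('hole in tool',m.T@(h-p))
for u in [(403,253)]: print('front hole',m.T@(at((u[0]/1.25,u[1]/1.25),c,195)-p))
e=m.T@(at((403/1.25,231/1.25),c,195)-p); print('front edge top?',e)
P=pal((489.5,135.6),3.6)
for x in (-14,0): t=P(x,0,40.3); print(x,t,'delta tool(cm)',(m.T@(t-p)/10).round(2))
```

```text
t 5.85 p [429.9 127.8 199.3] phi 3.49 tz [-1.e-04 -0.e+00 -1.e+00] F [ 0.   0.6 -3.2] gap 0.292 grip 60.1
hole in tool [  0.3509515    0.05687528 -25.71978326]
front hole [25.64883919  0.51335761  4.27823941]
front edge top? [35.77532528  0.50315549  4.27744728]
-14 [475.5276258  134.72093273  40.3       ] delta tool(cm) [ 4.6  -0.42 15.9 ]
0 [489.5 135.6  40.3] delta tool(cm) [ 6.   -0.42 15.9 ]
```

Call:
{"fn": "servo_tool", "kwargs": {
  "deltas": [
    {"tx": 2.5,"ty": -0.42,"tz": 3,"rx": 0,"ry": 0,"rz": -0.1,"gripper": 1},
    {"tx": 4.6,"ty": -0.42,"tz": 7,"rx": 0,"ry": 0,"rz": -0.1,"gripper": 1},
    {"tx": 4.6,"ty": -0.42,"tz": 11,"rx": 0,"ry": 0,"rz": -0.1,"gripper": 1},
    {"tx": 4.6,"ty": -0.42,"tz": 13,"rx": 0,"ry": 0,"rz": -0.1,"gripper": 1},
    {"tx": 4.6,"ty": -0.42,"tz": 14,"rx": 0,"ry": 0,"rz": -0.1,"gripper": 1},
    {"tx": 4.6,"ty": -0.42,"tz": 14.4,"rx": 0,"ry": 0,"rz": -0.1,"gripper": 1},
    {"tx": 4.6,"ty": -0.42,"tz": 14.8,"rx": 0,"ry": 0,"rz": -0.1,"gripper": 1},
    {"tx": 4.6,"ty": -0.42,"tz": 15.0,"rx": 0,"ry": 0,"rz": -0.1,"gripper": 1},
    {"tx": 4.6,"ty": -0.42,"tz": 15.1,"rx": 0,"ry": 0,"rz": -0.1,"gripper": 1},
    {"tx": 4.6,"ty": -0.42,"tz": 15.2,"rx": 0,"ry": 0,"rz": -0.1,"gripper": 1},
    {"tx": 4.6,"ty": -0.42,"tz": 15.2,"rx": 0,"ry": 0,"rz": -0.1,"gripper": 1}
  ]
}}

```text
clock: 7.0
position: [475.6, 135.4, 47.7]
orientation: [0.999, 0.032, 0.0, -0.0]
wrist_force: [-0.6, 0.0, -1.7]
finger_gap: 0.288
grip_force: 60.0
```

```bash
python3 -c "
from h import *
st(); grab('wrist','w5.png')"
```

```text
t 7.0 p [475.6 135.4  47.7] phi 3.66 tz [ 8.e-04  2.e-04 -1.e+00] F [-0.6  0.  -1.7] gap 0.288 grip 60.0
```

View pics/w5.png

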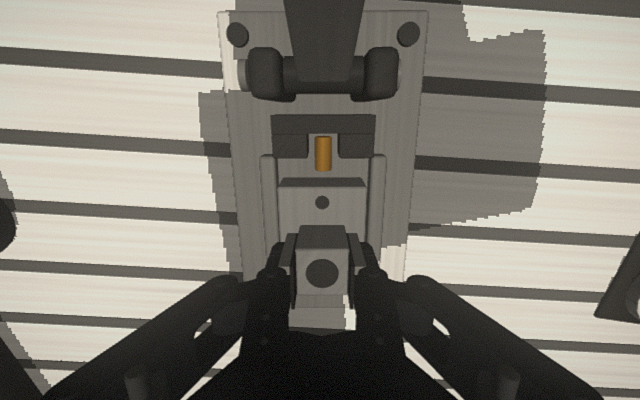

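The picture shows the housing in the lane mouth, centred on the bumper at column 322. Next I lower it gently.

Call:
{"fn": "servo_tool", "kwargs": {
  "deltas": [
    {"tx": 0,"ty": 0,"tz": 0.1,"rx": 0,"ry": 0,"rz": 0,"gripper": 1},
    {"tx": 0,"ty": 0,"tz": 0.2,"rx": 0,"ry": 0,"rz": 0,"gripper": 1},
    {"tx": 0,"ty": 0,"tz": 0.3,"rx": 0,"ry": 0,"rz": 0,"gripper": 1},
    {"tx": 0,"ty": 0,"tz": 0.35,"rx": 0,"ry": 0,"rz": 0,"gripper": 1},
    {"tx": 0,"ty": 0,"tz": 0.4,"rx": 0,"ry": 0,"rz": 0,"gripper": 1},
    {"tx": 0,"ty": 0,"tz": 0.45,"rx": 0,"ry": 0,"rz": 0,"gripper": 1},
    {"tx": 0,"ty": 0,"tz": 0.5,"rx": 0,"ry": 0,"rz": 0,"gripper": 1},
    {"tx": 0,"ty": 0,"tz": 0.55,"rx": 0,"ry": 0,"rz": 0,"gripper": 1},
    {"tx": 0,"ty": 0,"tz": 0.6,"rx": 0,"ry": 0,"rz": 0,"gripper": 1},
    {"tx": 0,"ty": 0,"tz": 0.65,"rx": 0,"ry": 0,"rz": 0,"gripper": 1},
    {"tx": 0,"ty": 0,"tz": 0.68,"rx": 0,"ry": 0,"rz": 0,"gripper": 1},
    {"tx": 0,"ty": 0,"tz": 0.7,"rx": 0,"ry": 0,"rz": 0,"gripper": 1},
    {"tx": 0,"ty": 0,"tz": 0.7,"rx": 0,"ry": 0,"rz": 0,"gripper": 1},
    {"tx": 0,"ty": 0,"tz": 0.7,"rx": 0,"ry": 0,"rz": 0,"gripper": 1},
    {"tx": 0,"ty": 0,"tz": 0.7,"rx": 0,"ry": 0,"rz": 0,"gripper": 1},
    {"tx": 0,"ty": 0,"tz": 0.7,"rx": 0,"ry": 0,"rz": 0,"gripper": 1}
  ]
}}

```text
clock: 8.65
position: [475.4, 135.3, 40.4]
orientation: [0.999, 0.032, -0.0, -0.0]
wrist_force: [-0.5, -1.0, 0.8]
finger_gap: 0.29
grip_force: 60.6
```

Call:
{"fn": "servo_tool", "kwargs": {
  "deltas": [
    {"tx": 0.1,"ty": 0,"tz": 0.03,"rx": 0,"ry": 0,"rz": 0,"gripper": 1},
    {"tx": 0.3,"ty": 0,"tz": 0.05,"rx": 0,"ry": 0,"rz": 0,"gripper": 1},
    {"tx": 0.5,"ty": 0,"tz": 0.05,"rx": 0,"ry": 0,"rz": 0,"gripper": 1},
    {"tx": 0.7,"ty": 0,"tz": 0.05,"rx": 0,"ry": 0,"rz": 0,"gripper": 1},
    {"tx": 0.9,"ty": 0,"tz": 0.05,"rx": 0,"ry": 0,"rz": 0,"gripper": 1},
    {"tx": 1.1,"ty": 0,"tz": 0.05,"rx": 0,"ry": 0,"rz": 0,"gripper": 1},
    {"tx": 1.2,"ty": 0,"tz": 0.05,"rx": 0,"ry": 0,"rz": 0,"gripper": 1},
    {"tx": 1.2,"ty": 0,"tz": 0.05,"rx": 0,"ry": 0,"rz": 0,"gripper": 1}
  ]
}}

```text
clock: 9.45
position: [484.9, 135.9, 40.4]
orientation: [0.999, 0.032, -0.002, 0.0]
wrist_force: [-10.9, 0.0, 18.1]
finger_gap: 0.292
grip_force: 62.9
```

Call:
{"fn": "servo_tool", "kwargs": {
  "deltas": [
    {"tx": 0.05,"ty": 0,"tz": -0.04,"rx": 0,"ry": 0,"rz": 0,"gripper": 1},
    {"tx": 0.1,"ty": 0,"tz": -0.04,"rx": 0,"ry": 0,"rz": 0,"gripper": 1},
    {"tx": 0.15,"ty": 0,"tz": -0.04,"rx": 0,"ry": 0,"rz": 0,"gripper": 1},
    {"tx": 0.15,"ty": 0,"tz": -0.04,"rx": 0,"ry": 0,"rz": 0,"gripper": 1}
  ]
}}

```text
clock: 9.85
position: [486.1, 136.0, 40.4]
orientation: [0.999, 0.032, -0.003, 0.0]
wrist_force: [-9.7, 0.9, 13.6]
finger_gap: 0.293
grip_force: 62.2
```

```bash
python3 -c "
from h import *
st()"
```

```text
t 9.85 p [486.1 136.   40.4] phi 3.66 tz [-5.2e-03 -8.0e-04 -1.0e+00] F [-9.7  0.9 13.6] gap 0.293 grip 62.2
```

Call:
{"fn": "servo_tool", "kwargs": {
  "deltas": [
    {"tx": 0.1,"ty": 0,"tz": -0.03,"rx": 0,"ry": 0,"rz": 0,"gripper": 1},
    {"tx": 0.2,"ty": 0,"tz": -0.03,"rx": 0,"ry": 0,"rz": 0,"gripper": 1},
    {"tx": 0.3,"ty": 0,"tz": -0.03,"rx": 0,"ry": 0,"rz": 0,"gripper": 1},
    {"tx": 0.3,"ty": 0,"tz": -0.03,"rx": 0,"ry": 0,"rz": 0,"gripper": 1}
  ]
}}

```text
clock: 10.25
position: [489.1, 136.2, 40.5]
orientation: [0.999, 0.032, -0.003, 0.0]
wrist_force: [-9.3, 1.5, 10.0]
finger_gap: 0.287
grip_force: 61.8
```

```bash
python3 -c "
from h import *
st()"
```

```text
t 10.25 p [489.1 136.2  40.5] phi 3.66 tz [-5.3e-03 -8.0e-04 -1.0e+00] F [-9.3  1.5 10. ] gap 0.287 grip 61.8
```

Now further on, in small steps, to the pads.

Call:
{"fn": "servo_tool", "kwargs": {
  "deltas": [
    {"tx": 0.1,"ty": 0,"tz": -0.02,"rx": 0,"ry": 0,"rz": 0,"gripper": 1},
    {"tx": 0.2,"ty": 0,"tz": -0.02,"rx": 0,"ry": 0,"rz": 0,"gripper": 1},
    {"tx": 0.2,"ty": 0,"tz": -0.02,"rx": 0,"ry": 0,"rz": 0,"gripper": 1},
    {"tx": 0.2,"ty": 0,"tz": -0.02,"rx": 0,"ry": 0,"rz": 0,"gripper": 1}
  ]
}}

```text
clock: 10.65
position: [489.4, 136.2, 40.5]
orientation: [0.999, 0.032, -0.004, 0.0]
wrist_force: [-13.1, 2.5, 13.2]
finger_gap: 0.291
grip_force: 62.6
```

```bash
python3 -c "
from h import *
st()"
```

```text
t 10.65 p [489.4 136.2  40.5] phi 3.65 tz [-0.0085 -0.0013 -1.    ] F [-13.1   2.5  13.2] gap 0.291 grip 62.6
```

Call:
{"fn": "servo_tool", "kwargs": {
  "deltas": [
    {"tx": 0.03,"ty": 0,"tz": 0,"rx": 0,"ry": 0.25,"rz": 0,"gripper": 1},
    {"tx": 0.06,"ty": 0,"tz": 0,"rx": 0,"ry": 0.5,"rz": 0,"gripper": 1},
    {"tx": 0.06,"ty": 0,"tz": 0,"rx": 0,"ry": 0.5,"rz": 0,"gripper": 1},
    {"tx": 0.06,"ty": 0,"tz": 0,"rx": 0,"ry": 0.5,"rz": 0,"gripper": 1},
    {"tx": 0.06,"ty": 0,"tz": 0,"rx": 0,"ry": 0.5,"rz": 0,"gripper": 1},
    {"tx": 0.06,"ty": 0,"tz": 0,"rx": 0,"ry": 0.5,"rz": 0,"gripper": 1},
    {"tx": 0.06,"ty": 0,"tz": 0,"rx": 0,"ry": 0.5,"rz": 0,"gripper": 1},
    {"tx": 0.06,"ty": 0,"tz": 0,"rx": 0,"ry": 0.5,"rz": 0,"gripper": 1},
    {"tx": 0.06,"ty": 0,"tz": 0,"rx": 0,"ry": 0.5,"rz": 0,"gripper": 1},
    {"tx": 0.06,"ty": 0,"tz": 0,"rx": 0,"ry": 0.5,"rz": 0,"gripper": 1},
    {"tx": 0.06,"ty": 0,"tz": 0,"rx": 0,"ry": 0.5,"rz": 0,"gripper": 1},
    {"tx": 0.06,"ty": 0,"tz": 0,"rx": 0,"ry": 0.5,"rz": 0,"gripper": 1},
    {"tx": 0.06,"ty": 0,"tz": 0,"rx": 0,"ry": 0.5,"rz": 0,"gripper": 1},
    {"tx": 0.06,"ty": 0,"tz": 0,"rx": 0,"ry": 0.5,"rz": 0,"gripper": 1},
    {"tx": 0.06,"ty": 0,"tz": 0,"rx": 0,"ry": 0.5,"rz": 0,"gripper": 1},
    {"tx": 0.06,"ty": 0,"tz": 0,"rx": 0,"ry": 0.5,"rz": 0,"gripper": 1},
    {"tx": 0.06,"ty": 0,"tz": 0,"rx": 0,"ry": 0.5,"rz": 0,"gripper": 1},
    {"tx": 0.06,"ty": 0,"tz": 0,"rx": 0,"ry": 0.5,"rz": 0,"gripper": 1},
    {"tx": 0.06,"ty": 0,"tz": 0,"rx": 0,"ry": 0.5,"rz": 0,"gripper": 1},
    {"tx": 0.06,"ty": 0,"tz": 0,"rx": 0,"ry": 0.5,"rz": 0,"gripper": 1}
  ]
}}

```text
clock: 12.65
position: [489.3, 136.2, 40.3]
orientation: [0.999, 0.032, -0.001, 0.0]
wrist_force: [-15.3, 2.6, 13.6]
finger_gap: 0.293
grip_force: 62.4
```

```bash
python3 -c "
from h import *
st()
c=grab('wrist')
cv2.imwrite('pics/w6.png',cv2.resize(c[0][60:330,200:450],None,fx=2.2,fy=2.2,interpolation=cv2.INTER_CUBIC)[...,::-1])"
```

```text
t 12.65 p [489.3 136.2  40.3] phi 3.66 tz [-1.1e-03 -9.0e-04 -1.0e+00] F [-15.3   2.6  13.6] gap 0.293 grip 62.4
```

View pics/w6.png

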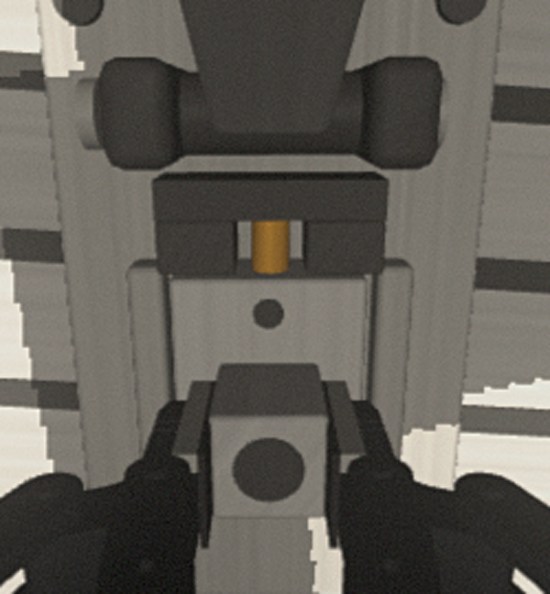

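The picture shows the housing's front face against both pads, with the bumper pushed flush at crop (270,250). I'll hold it a little longer, then release and lift.

Call:
{"fn": "servo_tool", "kwargs": {
  "deltas": [
    {"tx": 0,"ty": 0,"tz": 0,"rx": 0,"ry": 0,"rz": 0,"gripper": 1},
    {"tx": 0,"ty": 0,"tz": -0.05,"rx": 0,"ry": 0,"rz": 0,"gripper": 1},
    {"tx": 0,"ty": 0,"tz": -0.08,"rx": 0,"ry": 0,"rz": 0,"gripper": 1},
    {"tx": 0,"ty": 0,"tz": -0.08,"rx": 0,"ry": 0,"rz": 0,"gripper": 1},
    {"tx": 0,"ty": 0,"tz": -0.08,"rx": 0,"ry": 0,"rz": 0,"gripper": 1},
    {"tx": 0,"ty": 0,"tz": -0.08,"rx": 0,"ry": 0,"rz": 0,"gripper": 1},
    {"tx": 0,"ty": 0,"tz": -0.08,"rx": 0,"ry": 0,"rz": 0,"gripper": 1},
    {"tx": 0,"ty": 0,"tz": -0.08,"rx": 0,"ry": 0,"rz": 0,"gripper": 1},
    {"tx": 0,"ty": 0,"tz": -0.08,"rx": 0,"ry": 0,"rz": 0,"gripper": 1},
    {"tx": 0,"ty": 0,"tz": -0.08,"rx": 0,"ry": 0,"rz": 0,"gripper": 1},
    {"tx": 0,"ty": 0,"tz": -0.08,"rx": 0,"ry": 0,"rz": 0,"gripper": 1},
    {"tx": 0,"ty": 0,"tz": -0.08,"rx": 0,"ry": 0,"rz": 0,"gripper": 1},
    {"tx": 0,"ty": 0,"tz": -0.08,"rx": 0,"ry": 0,"rz": 0,"gripper": 1}
  ]
}}

```text
clock: 14.0
position: [489.4, 136.2, 40.5]
orientation: [0.999, 0.032, -0.001, 0.0]
wrist_force: [-12.4, 2.9, 3.9]
finger_gap: 0.289
grip_force: 60.9
```

Call:
{"fn": "servo_tool", "kwargs": {
  "deltas": [
    {"tx": 0,"ty": 0,"tz": 0,"rx": 0,"ry": 0,"rz": 0,"gripper": 3.5},
    {"tx": 0,"ty": 0,"tz": 0,"rx": 0,"ry": 0,"rz": 0,"gripper": 4.5},
    {"tx": 0,"ty": 0,"tz": 0,"rx": 0,"ry": 0,"rz": 0,"gripper": 5},
    {"tx": 0,"ty": 0,"tz": 0,"rx": 0,"ry": 0,"rz": 0,"gripper": 5},
    {"tx": -0.5,"ty": 0,"tz": -2,"rx": 0,"ry": 0,"rz": 0,"gripper": 5},
    {"tx": -1,"ty": 0,"tz": -6,"rx": 0,"ry": 0,"rz": 0,"gripper": 5},
    {"tx": -5,"ty": 0,"tz": -10,"rx": 0,"ry": -0.5,"rz": 0,"gripper": 5},
    {"tx": -9,"ty": 0,"tz": -14,"rx": 0,"ry": -0.5,"rz": 0,"gripper": 5},
    {"tx": -11,"ty": 0,"tz": -16,"rx": 0,"ry": -0.5,"rz": 0,"gripper": 5},
    {"tx": -11,"ty": 0,"tz": -16,"rx": 0,"ry": -0.5,"rz": 0,"gripper": 5},
    {"tx": -11,"ty": 0,"tz": -16,"rx": 0,"ry": -0.5,"rz": 0,"gripper": 5}
  ]
}}

```text
clock: 15.1
position: [384.0, 129.7, 201.5]
orientation: [0.999, 0.032, 0.002, -0.0]
wrist_force: [0.8, -0.7, -0.6]
finger_gap: 0.589
grip_force: 0.0
```

Run:
```python
from h import *
st(); c=grab('wrist')
for t in ['plunger','housing','bumper','strap','strap_axis','strap_bar_left']: print(t,[(np.round(d['xy'],1).tolist(),round(d['score'],2)) for d in bot.look_for(t,'wrist')])
P=pal((489.5,135.6),3.6)
print([proj(P(*q),c).round(1) for q in [(-42.5,0,19),(-35,25,36),(-35,-25,36),(35,25,36),(75,0,71)]])
s=cv2.resize(c[0][0:290,220:420],None,fx=2,fy=2,interpolation=cv2.INTER_CUBIC)
c=grab('scene'); t=cv2.resize(c[0][120:260,330:460],None,fx=3,fy=3,interpolation=cv2.INTER_CUBIC)
o=np.zeros((580,790,3),np.uint8); o[:,:400]=s; o[:420,400:790]=t; cv2.imwrite('pics/w7.png',o[...,::-1])
```

```text
t 15.1 p [384.  129.7 201.5] phi 3.68 tz [ 3.3e-03  9.0e-04 -1.0e+00] F [ 0.8 -0.7 -0.6] gap 0.589 grip 0.0
plunger [([324.3, 119.5], 0.53), ([607.4, 158.7], 0.23)]
housing [([326.0, 81.6], 0.65), ([345.5, 70.2], 0.53)]
bumper [([323.6, 34.1], 0.64), ([635.5, 301.4], 0.48)]
strap [([622.5, 364.3], 0.72)]
strap_axis [([603.1, 311.1], 0.92), ([345.4, 80.5], 0.89)]
strap_bar_left [([621.7, 365.6], 0.88), ([324.1, 36.5], 0.58)]
[array([322.6, 119.9]), array([299. , 113.2]), array([346.2, 113.3]), array([297.5,  39.3]), array([323., -25.])]
```

View pics/w7.png

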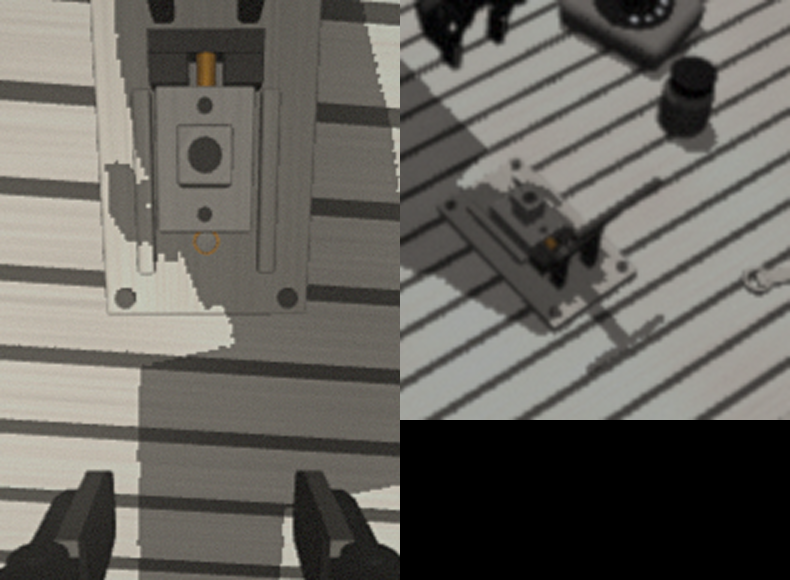

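The picture shows the housing seated at the pads, and the plunger's ring visible just behind its rear end at crop (205,243). The strap still leans back. I'll find its angle from the top and scene views numerically.

Run:
```python
from h import *
P=pal((489.5,135.6),3.6)
B=lambda th,y=0: P(75-110*np.cos(th),y,71+110*np.sin(th))
ct,cs=grab('top'),grab('scene')
for n,c in (('top',ct),('scene',cs)):
    bot.get_image(n)
    for t in ['strap_bar_left','strap','strap_bar_right']: print(n,t,[(np.round(d['xy'],1).tolist(),round(d['score'],2)) for d in bot.look_for(t,n)][:2])
gt=cv2.cvtColor(ct[0],cv2.COLOR_RGB2GRAY).astype(int); gs=cv2.cvtColor(cs[0],cv2.COLOR_RGB2GRAY).astype(int)
for th in np.arange(1.5,2.5,.1):
    def line(c,g):
        return np.mean([g[tuple(np.round(proj(B(th,y),c)).astype(int)[::-1])] for y in list(range(-52,-14,4))+list(range(16,54,4))])
    print(round(th,2),proj(B(th),ct).round(1),proj(B(th),cs).round(1),proj(B(th,55),cs).round(1),proj(B(th,-55),cs).round(1),round(line(ct,gt)),round(line(cs,gs)))
```

```text
top strap_bar_left [([436.6, 311.9], 0.74), ([255.9, 143.8], 0.64)]
top strap [([434.1, 311.4], 0.95), ([251.0, 139.8], 0.62)]
top strap_bar_right [([429.5, 316.5], 0.91)]
scene strap_bar_left [([214.8, 189.3], 0.71), ([400.8, 193.5], 0.43)]
scene strap [([212.6, 189.8], 0.65), ([399.1, 189.9], 0.58)]
scene strap_bar_right [([393.3, 191.6], 0.72), ([215.3, 184.0], 0.69)]
1.5 [250.1 156.7] [391.5 177.1] [405.4 168.2] [377.1 186.3] 184 145
1.6 [250.1 152. ] [394.1 179.4] [408.  170.4] [379.6 188.7] 117 84
1.7 [250.1 147.5] [396.6 182. ] [410.6 172.9] [382.2 191.4] 192 152
1.8 [250.2 143.2] [399.1 184.8] [413.  175.7] [384.6 194.3] 194 149
1.9 [250.4 139.3] [401.4 187.8] [415.4 178.6] [387.  197.3] 137 90
2.0 [250.7 135.7] [403.7 190.9] [417.6 181.7] [389.3 200.5] 91 78
2.1 [251.1 132.4] [405.8 194.2] [419.7 184.9] [391.4 203.8] 197 122
2.2 [251.5 129.6] [407.7 197.5] [421.6 188.1] [393.3 207.2] 218 132
2.3 [252.  127.3] [409.4 200.8] [423.2 191.4] [395.1 210.6] 217 108
2.4 [252.6 125.4] [410.9 204.1] [424.6 194.7] [396.6 213.9] 216 137
```

Call:
{"fn": "servo_tool", "kwargs": {
  "deltas": [
    {"tx": 0,"ty": 0,"tz": -3,"rx": 0,"ry": 0,"rz": -8,"gripper": 8.5},
    {"tx": 2,"ty": -0.5,"tz": -5,"rx": 0,"ry": 0,"rz": -16,"gripper": 8.5},
    {"tx": 5,"ty": -1,"tz": -5,"rx": 0,"ry": 0,"rz": -24,"gripper": 8.5},
    {"tx": 8,"ty": -2,"tz": -5,"rx": 0,"ry": 0,"rz": -32,"gripper": 8.5},
    {"tx": 11,"ty": -2.5,"tz": -5,"rx": 0,"ry": 0,"rz": -40,"gripper": 8.5},
    {"tx": 14,"ty": -3,"tz": -5,"rx": 0,"ry": 0,"rz": -48,"gripper": 8.5},
    {"tx": 17,"ty": -3.5,"tz": -5,"rx": 0,"ry": 0,"rz": -56,"gripper": 8.5},
    {"tx": 20,"ty": -3.5,"tz": -5,"rx": 0,"ry": 0,"rz": -64,"gripper": 8.5},
    {"tx": 22.3,"ty": -3.5,"tz": -5,"rx": 0,"ry": 0,"rz": -72,"gripper": 8.5},
    {"tx": 22.3,"ty": -3.5,"tz": -5,"rx": 0,"ry": 0,"rz": -80,"gripper": 8.5},
    {"tx": 22.3,"ty": -3.5,"tz": -5,"rx": 0,"ry": 0,"rz": -88,"gripper": 8.5},
    {"tx": 22.3,"ty": -3.5,"tz": -5,"rx": 0,"ry": 0,"rz": -90,"gripper": 8.5},
    {"tx": 22.3,"ty": -3.5,"tz": -5,"rx": 0,"ry": 0,"rz": -90,"gripper": 8.5},
    {"tx": 22.3,"ty": -3.5,"tz": -5,"rx": 0,"ry": 0,"rz": -90,"gripper": 8.5}
  ]
}}

```text
clock: 17.4
position: [603.5, 178.6, 250.5]
orientation: [0.685, 0.729, -0.0, -0.0]
wrist_force: [-0.3, -0.5, 0.2]
finger_gap: 0.995
grip_force: 0.0
```

Run:
```python
from h import *
p,m=st(); c=grab('wrist')
print([(np.round(d['xy'],1).tolist(),round(d['score'],2)) for d in bot.look_for('strap_bar_left','wrist')])
P=pal((489.5,135.6),3.6); g=cv2.cvtColor(c[0],cv2.COLOR_RGB2GRAY).astype(int)
B=lambda th,y=0: P(75-110*np.cos(th),y,71+110*np.sin(th))
for th in np.arange(1.8,2.15,.025):
    q=[proj(B(th,y),c) for y in range(44,56,2)]; print(round(th,3),q[0].round(),[g[int(v[1]),int(v[0])] if 0<=v[1]<400 and 0<=v[0]<640 else -1 for v in q])
th=1.97; print((m.T@(B(th,36)-[0,0,17.5]-p)/10).round(2))
```

```text
t 17.4 p [603.5 178.6 250.5] phi 93.59 tz [-1.e-04 -0.e+00 -1.e+00] F [-0.3 -0.5  0.2] gap 0.995 grip 0.0
[]
1.8 [301. 195.] [np.int64(94), np.int64(94), np.int64(93), np.int64(94), np.int64(98), np.int64(97)]
1.825 [305. 195.] [np.int64(93), np.int64(95), np.int64(101), np.int64(95), np.int64(95), np.int64(96)]
1.85 [308. 195.] [np.int64(100), np.int64(93), np.int64(99), np.int64(94), np.int64(94), np.int64(96)]
1.875 [311. 195.] [np.int64(101), np.int64(97), np.int64(100), np.int64(97), np.int64(103), np.int64(99)]
1.9 [315. 194.] [np.int64(60), np.int64(57), np.int64(63), np.int64(59), np.int64(59), np.int64(57)]
1.925 [318. 194.] [np.int64(51), np.int64(41), np.int64(48), np.int64(51), np.int64(55), np.int64(68)]
1.95 [321. 194.] [np.int64(49), np.int64(53), np.int64(51), np.int64(51), np.int64(47), np.int64(46)]
1.975 [324. 193.] [np.int64(43), np.int64(47), np.int64(45), np.int64(43), np.int64(45), np.int64(40)]
2.0 [327. 193.] [np.int64(97), np.int64(103), np.int64(99), np.int64(103), np.int64(102), np.int64(100)]
2.025 [330. 192.] [np.int64(56), np.int64(53), np.int64(53), np.int64(51), np.int64(52), np.int64(53)]
2.05 [333. 192.] [np.int64(51), np.int64(56), np.int64(51), np.int64(50), np.int64(49), np.int64(51)]
2.075 [336. 192.] [np.int64(90), np.int64(93), np.int64(83), np.int64(74), np.int64(61), np.int64(64)]
2.1 [338. 191.] [np.int64(100), np.int64(102), np.int64(102), np.int64(102), np.int64(101), np.int64(101)]
2.125 [341. 191.] [np.int64(97), np.int64(104), np.int64(101), np.int64(97), np.int64(102), np.int64(98)]
[0.02 0.13 9.56]
```

Call:
{"fn": "servo_tool", "kwargs": {
  "deltas": [
    {"tx": 0,"ty": -0.1,"tz": 3,"rx": 0,"ry": 0,"rz": 0,"gripper": 8.5},
    {"tx": 0,"ty": -0.1,"tz": 6,"rx": 0,"ry": 0,"rz": 0,"gripper": 8.5},
    {"tx": 0,"ty": -0.1,"tz": 8,"rx": 0,"ry": 0,"rz": 0,"gripper": 8.5},
    {"tx": 0,"ty": -0.1,"tz": 9.5,"rx": 0,"ry": 0,"rz": 0,"gripper": 8.5},
    {"tx": 0,"ty": -0.1,"tz": 9.5,"rx": 0,"ry": 0,"rz": 0,"gripper": 5},
    {"tx": 0,"ty": -0.1,"tz": 9.5,"rx": 0,"ry": 0,"rz": 0,"gripper": 3},
    {"tx": 0,"ty": -0.1,"tz": 9.5,"rx": 0,"ry": 0,"rz": 0,"gripper": 2},
    {"tx": 0,"ty": -0.1,"tz": 9.5,"rx": 0,"ry": 0,"rz": 0,"gripper": 1.5},
    {"tx": 0,"ty": -0.1,"tz": 9.5,"rx": 0,"ry": 0,"rz": 0,"gripper": 0.5},
    {"tx": 0,"ty": -0.1,"tz": 9.5,"rx": 0,"ry": 0,"rz": 0,"gripper": 0.5},
    {"tx": 0,"ty": -0.1,"tz": 9.5,"rx": 0,"ry": 0,"rz": 0,"gripper": 0.5},
    {"tx": 0,"ty": -0.1,"tz": 9.5,"rx": 0,"ry": 0,"rz": 0,"gripper": 0.5},
    {"tx": 0,"ty": -0.1,"tz": 9.5,"rx": 0,"ry": 0,"rz": 0,"gripper": 0.5},
    {"tx": 0,"ty": -0.1,"tz": 9.5,"rx": 0,"ry": 0,"rz": 0,"gripper": 0.5}
  ],
  "force": 25
}}

```text
clock: 18.9
position: [603.3, 178.7, 156.2]
orientation: [0.684, 0.729, 0.001, 0.0]
wrist_force: [0.9, 0.1, 5.6]
finger_gap: 0.108
grip_force: 24.7
```

Run:
```python
from h import *
p,m=st()
B=lambda th: np.array([75-110*np.cos(th),71+110*np.sin(th)])
C=np.array([489.5,135.6]); u=np.array([np.cos(np.radians(3.6)),np.sin(np.radians(3.6))])
x0=(p[:2]-C)@u; y0=(p[:2]-C)@[-u[1],u[0]]; z0=p[2]+18
th0=np.arctan2(z0-71,75-x0); r=np.hypot(z0-71,75-x0); print('pallet',x0,y0,z0,'th',th0,'r',r)
# tool y = pallet +x ; tool z = down
for th in np.arange(1.94,-.01,-.1): b=B(th)-B(1.94); print(round(th,2),'ty %.2f tz %.2f'%(b[0]/10,-b[1]/10))
```

```text
t 18.9 p [603.3 178.7 156.2] phi 93.66 tz [ 1.7e-03  4.0e-04 -1.0e+00] F [0.9 0.1 5.6] gap 0.108 grip 24.7
pallet 116.28762424197703 35.89428179808035 174.2176652660066 th 1.9513073654199864 r 111.16903498057395
1.94 ty 0.00 tz -0.00
1.84 ty -1.04 tz -0.35
1.74 ty -2.12 tz -0.58
1.64 ty -3.21 tz -0.71
1.54 ty -4.31 tz -0.74
1.44 ty -5.40 tz -0.65
1.34 ty -6.49 tz -0.45
1.24 ty -7.54 tz -0.14
1.14 ty -8.56 tz 0.26
1.04 ty -9.54 tz 0.77
0.94 ty -10.46 tz 1.38
0.84 ty -11.31 tz 2.07
0.74 ty -12.09 tz 2.84
0.64 ty -12.79 tz 3.69
0.54 ty -13.40 tz 4.60
0.44 ty -13.92 tz 5.57
0.34 ty -14.34 tz 6.59
0.24 ty -14.65 tz 7.64
0.14 ty -14.86 tz 8.72
0.04 ty -14.96 tz 9.82
```

The bar is pinched (gap about 9 mm), so I'll swing it along the arc.

Call:
{"fn": "servo_tool", "kwargs": {
  "deltas": [
    {"tx": 0,"ty": -0.5,"tz": -0.18,"rx": 0,"ry": 0,"rz": 0,"gripper": 0.5},
    {"tx": 0,"ty": -1.04,"tz": -0.35,"rx": 0,"ry": 0,"rz": 0,"gripper": 0.5},
    {"tx": 0,"ty": -2.12,"tz": -0.58,"rx": 0,"ry": 0,"rz": 0,"gripper": 0.5},
    {"tx": 0,"ty": -3.21,"tz": -0.71,"rx": 0,"ry": 0,"rz": 0,"gripper": 0.5},
    {"tx": 0,"ty": -4.31,"tz": -0.74,"rx": 0,"ry": 0,"rz": 0,"gripper": 0.5},
    {"tx": 0,"ty": -5.4,"tz": -0.65,"rx": 0,"ry": 0,"rz": 0,"gripper": 0.5},
    {"tx": 0,"ty": -6.49,"tz": -0.45,"rx": 0,"ry": 0,"rz": 0,"gripper": 0.5},
    {"tx": 0,"ty": -7.54,"tz": -0.14,"rx": 0,"ry": 0,"rz": 0,"gripper": 0.5},
    {"tx": 0,"ty": -8.56,"tz": 0.26,"rx": 0,"ry": 0,"rz": 0,"gripper": 0.5},
    {"tx": 0,"ty": -9.54,"tz": 0.77,"rx": 0,"ry": 0,"rz": 0,"gripper": 0.5},
    {"tx": 0,"ty": -10.46,"tz": 1.38,"rx": 0,"ry": 0,"rz": 0,"gripper": 0.5},
    {"tx": 0,"ty": -11.31,"tz": 2.07,"rx": 0,"ry": 0,"rz": 0,"gripper": 0.5},
    {"tx": 0,"ty": -12.09,"tz": 2.84,"rx": 0,"ry": 0,"rz": 0,"gripper": 0.5},
    {"tx": 0,"ty": -12.79,"tz": 3.69,"rx": 0,"ry": 0,"rz": 0,"gripper": 0.5},
    {"tx": 0,"ty": -13.4,"tz": 4.6,"rx": 0,"ry": 0,"rz": 0,"gripper": 0.5},
    {"tx": 0,"ty": -13.92,"tz": 5.57,"rx": 0,"ry": 0,"rz": 0,"gripper": 0.5},
    {"tx": 0,"ty": -14.34,"tz": 6.59,"rx": 0,"ry": 0,"rz": 0,"gripper": 0.5},
    {"tx": 0,"ty": -14.65,"tz": 7.64,"rx": 0,"ry": 0,"rz": 0,"gripper": 0.5},
    {"tx": 0,"ty": -14.65,"tz": 7.64,"rx": 0,"ry": 0,"rz": 0,"gripper": 0.5}
  ]
}}

```text
clock: 20.8
position: [455.2, 169.0, 77.5]
orientation: [0.684, 0.729, -0.001, -0.001]
wrist_force: [-0.4, -0.4, -1.8]
finger_gap: 0.1
grip_force: 26.9
```

Call:
{"fn": "servo_tool", "kwargs": {
  "deltas": [
    {"tx": 0,"ty": -0.2,"tz": 1,"rx": 0,"ry": 0,"rz": 0,"gripper": 0.5},
    {"tx": 0,"ty": -0.3,"tz": 1.8,"rx": 0,"ry": 0,"rz": 0,"gripper": 0.5},
    {"tx": 0,"ty": -0.31,"tz": 2.2,"rx": 0,"ry": 0,"rz": 0,"gripper": 0.5},
    {"tx": 0,"ty": -0.31,"tz": 2.3,"rx": 0,"ry": 0,"rz": 0,"gripper": 0.5},
    {"tx": 0,"ty": -0.31,"tz": 2.4,"rx": 0,"ry": 0,"rz": 0,"gripper": 0.5},
    {"tx": 0,"ty": -0.31,"tz": 2.5,"rx": 0,"ry": 0,"rz": 0,"gripper": 0.5},
    {"tx": 0,"ty": -0.31,"tz": 2.5,"rx": 0,"ry": 0,"rz": 0,"gripper": 0.5}
  ]
}}

```text
clock: 21.5
position: [452.0, 168.8, 53.6]
orientation: [0.684, 0.729, -0.001, -0.001]
wrist_force: [-6.3, 0.9, -0.8]
finger_gap: 0.102
grip_force: 27.6
```

Call:
{"fn": "servo_tool", "kwargs": {
  "deltas": [
    {"tx": 0,"ty": -0.1,"tz": 0.1,"rx": 0,"ry": 0,"rz": 0,"gripper": 0.5},
    {"tx": 0,"ty": -0.1,"tz": 0.2,"rx": 0,"ry": 0,"rz": 0,"gripper": 0.5},
    {"tx": 0,"ty": -0.1,"tz": 0.3,"rx": 0,"ry": 0,"rz": 0,"gripper": 0.5},
    {"tx": 0,"ty": -0.1,"tz": 0.3,"rx": 0,"ry": 0,"rz": 0,"gripper": 0.5}
  ]
}}

```text
clock: 21.9
position: [451.9, 168.8, 50.9]
orientation: [0.684, 0.729, -0.0, -0.0]
wrist_force: [-5.7, 0.9, -0.2]
finger_gap: 0.101
grip_force: 27.6
```

Call:
{"fn": "servo_tool", "kwargs": {
  "deltas": [
    {"tx": 0,"ty": 0,"tz": 0.1,"rx": 0,"ry": 0,"rz": 0,"gripper": 0.5},
    {"tx": 0,"ty": 0,"tz": 0.2,"rx": 0,"ry": 0,"rz": 0,"gripper": 0.5},
    {"tx": 0,"ty": 0,"tz": 0.2,"rx": 0,"ry": 0,"rz": 0,"gripper": 0.5}
  ]
}}

```text
clock: 22.2
position: [451.9, 168.8, 49.0]
orientation: [0.684, 0.729, -0.0, -0.0]
wrist_force: [-4.8, 0.3, 0.8]
finger_gap: 0.105
grip_force: 27.8
```

Call:
{"fn": "servo_tool", "kwargs": {
  "deltas": [
    {"tx": 0,"ty": 0,"tz": 0.1,"rx": 0,"ry": 0,"rz": 0,"gripper": 0.5},
    {"tx": 0,"ty": 0,"tz": 0.2,"rx": 0,"ry": 0,"rz": 0,"gripper": 0.5},
    {"tx": 0,"ty": 0,"tz": 0.2,"rx": 0,"ry": 0,"rz": 0,"gripper": 0.5}
  ]
}}

```text
clock: 22.5
position: [451.9, 168.9, 48.5]
orientation: [0.684, 0.729, -0.0, -0.0]
wrist_force: [-11.1, -2.2, 24.9]
finger_gap: 0.105
grip_force: 29.8
```

Run:
```python
from h import *
p,m=st(); C=np.array([489.5,135.6]); u=np.array([np.cos(np.radians(3.6)),np.sin(np.radians(3.6))])
print((p[:2]-C)@u,(p[:2]-C)@[-u[1],u[0]])
c=grab('wrist'); P=pal(C,3.6); g=cv2.cvtColor(c[0],cv2.COLOR_RGB2GRAY)
# bar end as seen from wrist cam
for th in (0,.05,.1,.2): print(th,[proj(P(75-110*np.cos(th),y,71+110*np.sin(th)),c).round(1) for y in (55,-40)])
```

```text
t 22.5 p [451.9 168.9  48.5] phi 93.65 tz [-7.e-04 -2.e-04 -1.e+00] F [-11.1  -2.2  24.9] gap 0.105 grip 29.8
-35.42584134696982 35.551357809633046
0 [array([322.9, 233.4]), array([322.5, 385.2])]
0.05 [array([323.3, 238.7]), array([322.8, 394.7])]
0.1 [array([324.3, 244.4]), array([323.6, 404.8])]
0.2 [array([328.7, 257.3]), array([327. , 427.2])]
```

The bar meets a hard stop at pallet x ≈ -35, so the strap is level. I'll ease off, open and lift. Then I'll press lightly on the bar from above with shut fingers to confirm the height, which should be a bar top at 76 mm.

Call:
{"fn": "servo_tool", "kwargs": {
  "deltas": [
    {"tx": 0,"ty": -0.1,"tz": -0.1,"rx": 0,"ry": 0,"rz": 0,"gripper": 0.5},
    {"tx": 0,"ty": -0.1,"tz": -0.1,"rx": 0,"ry": 0,"rz": 0,"gripper": 1.5},
    {"tx": 0,"ty": -0.1,"tz": -0.1,"rx": 0,"ry": 0,"rz": 0,"gripper": 3},
    {"tx": 0,"ty": -0.1,"tz": -0.1,"rx": 0,"ry": 0,"rz": 0,"gripper": 3.5},
    {"tx": 0,"ty": -0.1,"tz": -0.1,"rx": 0,"ry": 0,"rz": 0,"gripper": 3.5},
    {"tx": 0,"ty": -0.1,"tz": -2,"rx": 0,"ry": 0,"rz": 0,"gripper": 3.5},
    {"tx": 0,"ty": -0.1,"tz": -5,"rx": 0,"ry": 0,"rz": 0,"gripper": 3.5},
    {"tx": 0,"ty": 0,"tz": -5.5,"rx": 0,"ry": 0,"rz": 0,"gripper": 1},
    {"tx": 0,"ty": 0,"tz": -5.5,"rx": 0,"ry": 0,"rz": 0,"gripper": 0},
    {"tx": 0,"ty": 0,"tz": -5.5,"rx": 0,"ry": 0,"rz": 0,"gripper": 0},
    {"tx": 0,"ty": 0,"tz": -5.5,"rx": 0,"ry": 0,"rz": 0,"gripper": 0},
    {"tx": 0,"ty": 0,"tz": -4.5,"rx": 0,"ry": 0,"rz": 0,"gripper": 0},
    {"tx": 0,"ty": 0,"tz": -3.5,"rx": 0,"ry": 0,"rz": 0,"gripper": 0},
    {"tx": 0,"ty": 0,"tz": -3.0,"rx": 0,"ry": 0,"rz": 0,"gripper": 0},
    {"tx": 0,"ty": 0,"tz": -2.9,"rx": 0,"ry": 0,"rz": 0,"gripper": 0},
    {"tx": 0,"ty": 0,"tz": -2.8,"rx": 0,"ry": 0,"rz": 0,"gripper": 0},
    {"tx": 0,"ty": 0,"tz": -2.8,"rx": 0,"ry": 0,"rz": 0,"gripper": 0}
  ]
}}

```text
clock: 24.25
position: [451.5, 168.7, 75.6]
orientation: [0.684, 0.729, -0.001, -0.0]
wrist_force: [-5.8, -1.8, 20.5]
finger_gap: -0.003
grip_force: 10.3
```

Contact is at 75.6 mm with 20 N, so the strap is fully down. Now I retreat.

Call:
{"fn": "servo_tool", "kwargs": {
  "deltas": [
    {"tx": 0,"ty": 0,"tz": -2,"rx": 0,"ry": 0,"rz": 0,"gripper": 0},
    {"tx": 0,"ty": 0,"tz": -6,"rx": 0,"ry": 0,"rz": 0,"gripper": 0},
    {"tx": 0,"ty": 0,"tz": -10,"rx": 0,"ry": 0,"rz": 0,"gripper": 0},
    {"tx": 3,"ty": -3,"tz": -14,"rx": 0,"ry": 0,"rz": 0,"gripper": 0},
    {"tx": 3,"ty": -5,"tz": -16,"rx": 0,"ry": 0,"rz": 0,"gripper": 0},
    {"tx": 3,"ty": -5,"tz": -16,"rx": 0,"ry": 0,"rz": 0,"gripper": 0},
    {"tx": 3,"ty": -5,"tz": -16,"rx": 0,"ry": 0,"rz": 0,"gripper": 0}
  ]
}}

```text
clock: 24.95
position: [400.6, 195.8, 235.0]
orientation: [0.684, 0.73, 0.0, 0.0]
wrist_force: [0.2, 0.1, 0.1]
finger_gap: 0.0
grip_force: 0.0
```

Run:
```python
from h import *
st(); P=pal((489.5,135.6),3.6)
B=lambda th,y: P(75-110*np.cos(th),y,71+110*np.sin(th))
for n in ('scene','top'):
    c=grab(n); g=cv2.cvtColor(c[0],cv2.COLOR_RGB2GRAY).astype(int)
    for t in ('strap','housing','plunger'): print(n,t,[(np.round(d['xy'],1).tolist(),round(d['score'],2)) for d in bot.look_for(t,n)][:3])
    print('expected bar',proj(B(0,0),c).round(1),'strap mid',proj(P(20,0,74),c).round(1))
    for th in (0,.1,.2,.4): print(th,[int(g[tuple(np.round(proj(B(th,y),c)).astype(int)[::-1])]) for y in (-50,-35,-20,20,35,50)])
```

```text
t 24.95 p [400.6 195.8 235. ] phi 93.71 tz [ 1.e-03  3.e-04 -1.e+00] F [0.2 0.1 0.1] gap 0.0 grip 0.0
scene strap [([212.5, 181.8], 0.55), ([372.9, 182.3], 0.52)]
scene housing [([253.1, 285.5], 0.71), ([366.5, 195.0], 0.62)]
scene plunger []
expected bar [366.5 178.1] strap mid [377.6 188.5]
0 [27, 27, 28, 30, 32, 25]
0.1 [36, 64, 61, 63, 91, 116]
0.2 [68, 67, 140, 154, 146, 155]
0.4 [85, 128, 148, 156, 154, 157]
top strap [([258.5, 191.2], 0.88), ([431.3, 311.4], 0.64), ([261.3, 190.8], 0.54)]
top housing [([266.2, 197.4], 0.64), ([436.6, 180.7], 0.48)]
top plunger []
expected bar [259.  208.1] strap mid [258.5 186.6]
0 [46, 53, 61, 43, 55, 112]
0.1 [47, 43, 46, 45, 46, 165]
0.2 [71, 67, 65, 78, 60, 185]
0.4 [105, 130, 100, 112, 94, 161]
```

```bash
python3 -c "
from station import bot
print(bot.close_job())"
```

```text
the job is handed in; nothing more can be done
None
```

I handed in the job at about 25 s: the housing is home against both stop pads with the plunger visible behind it, and the strap is down on the neck (bar top read 75.6 mm, expected 76). I judged the plunger's catch from one picture and did not measure its height.

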